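Line up the laboratory weights by size on their board

TASK

Line up the four steel weights in order of size on the four rubber pads of the wooden board, one standing upright in the middle of each pad: the largest on the end pad next to the white vial, then downwards in size to the smallest on the end pad next to the black stopper. Leave the vial and the stopper standing where they are.

Things in the scene. Friction and masses are not known exactly. Their poses are not given: they have to be found in the camera images.
- weight_a: the largest of four steel laboratory weights: an upright cylinder 34 mm in diameter up to 43 mm, then a narrower knob; 62 mm tall in all, about 400 g. Origin at the centre of its underside, z up. Starts standing on the desk (z = 0). A fixed test-tube rack (x 0.42 to 0.54, y 0.07 to 0.29, with glass tubes up to 190 mm high) stands between weights and board: carry over it
- weight_b: the second largest of four steel laboratory weights: an upright cylinder 27 mm in diameter up to 36 mm, then a narrower knob; 52 mm tall in all, about 200 g. Origin at the centre of its underside, z up. Starts standing on the desk (z = 0). A fixed test-tube rack (x 0.42 to 0.54, y 0.07 to 0.29, with glass tubes up to 190 mm high) stands between weights and board: carry over it
- weight_c: the third largest of four steel laboratory weights: an upright cylinder 21 mm in diameter up to 29 mm, then a narrower knob; 42 mm tall in all, about 100 g. Origin at the centre of its underside, z up. Starts standing on the desk (z = 0). A fixed test-tube rack (x 0.42 to 0.54, y 0.07 to 0.29, with glass tubes up to 190 mm high) stands between weights and board: carry over it
- weight_d: the smallest of four steel laboratory weights: an upright cylinder 15 mm in diameter up to 22 mm, then a narrower knob; 32 mm tall in all, about 35 g. Origin at the centre of its underside, z up. Starts standing on the desk (z = 0). A fixed test-tube rack (x 0.42 to 0.54, y 0.07 to 0.29, with glass tubes up to 190 mm high) stands between weights and board: carry over it
- pad_1: an end pad in a straight row of four alike black rubber discs (42 mm across, 3 mm thick, 50 mm centre to centre) on a fixed wooden board (276 x 66 x 10 mm). Origin at the centre of the disc's underside, 10 mm above the desk; the weight stands on its upper face, 13 mm above the desk. y runs along the row from pad_1 towards pad_4, x across the board
- pad_2: the inner pad next to pad_1 in a straight row of four alike black rubber discs (42 mm across, 3 mm thick, 50 mm centre to centre) on a fixed wooden board (276 x 66 x 10 mm). Origin at the centre of the disc's underside, 10 mm above the desk; the weight stands on its upper face, 13 mm above the desk. y runs along the row from pad_1 towards pad_4, x across the board
- pad_3: the inner pad next to pad_4 in a straight row of four alike black rubber discs (42 mm across, 3 mm thick, 50 mm centre to centre) on a fixed wooden board (276 x 66 x 10 mm). Origin at the centre of the disc's underside, 10 mm above the desk; the weight stands on its upper face, 13 mm above the desk. y runs along the row from pad_1 towards pad_4, x across the board
- pad_4: the far end pad, three places from pad_1 in a straight row of four alike black rubber discs (42 mm across, 3 mm thick, 50 mm centre to centre) on a fixed wooden board (276 x 66 x 10 mm). Origin at the centre of the disc's underside, 10 mm above the desk; the weight stands on its upper face, 13 mm above the desk. y runs along the row from pad_1 towards pad_4, x across the board
- white_vial: small white vial with a blue cap, 26 mm across, 58 mm tall, standing on the board at one end of the row (either end), in line with the pads, 43 mm from the centre of the end pad. It marks the end for the largest weight. Origin at the centre of its underside
- black_stopper: tapered black rubber stopper, 26 mm across, 27 mm tall, standing on the board at the other end of the row, in line with the pads, 43 mm from the centre of the end pad. It marks the end for the smallest weight. Origin at the centre of its underside
Not all that is in view belongs to the job. Leave any green or yellow look-alike of the weight_b alone.

How it is judged (in metres and radians):
At the end, for the whole second after the job is handed in: From the pad by the white vial: largest, second, third, smallest weight, each within 12 mm of its pad's centre, foot on the pad, upright within 0.1 rad and at rest; the vial and the stopper upright (0.15 rad) within 20 mm of where they started (((horizontal distance between white_vial and pad_1 below 0.08 m and horizontal distance between weight_a and pad_1 below 0.012 m and z of weight_a in the frame of pad_1 between 0 and 0.007 m and horizontal distance between weight_b and pad_2 below 0.012 m and z of weight_b in the frame of pad_2 between 0 and 0.007 m and horizontal distance between weight_c and pad_3 below 0.012 m and z of weight_c in the frame of pad_3 between 0 and 0.007 m and horizontal distance between weight_d and pad_4 below 0.012 m and z of weight_d in the frame of pad_4 between 0 and 0.007 m) or (horizontal distance between white_vial and pad_4 below 0.08 m and horizontal distance between weight_a and pad_4 below 0.012 m and z of weight_a in the frame of pad_4 between 0 and 0.007 m and horizontal distance between weight_b and pad_3 below 0.012 m and z of weight_b in the frame of pad_3 between 0 and 0.007 m and horizontal distance between weight_c and pad_2 below 0.012 m and z of weight_c in the frame of pad_2 between 0 and 0.007 m and horizontal distance between weight_d and pad_1 below 0.012 m and z of weight_d in the frame of pad_1 between 0 and 0.007 m)) and angle between each of weight_a, weight_b, weight_c, weight_d's own z axis and vertical below 0.1 rad and linear speed of each of weight_a, weight_b, weight_c, weight_d below 0.02 m/s and distance of each of white_vial, black_stopper from where it was at the start of the episode below 0.02 m and angle between each of white_vial, black_stopper's own z axis and vertical below 0.15 rad); the robot touches nothing.
It fails at once if the white vial or the black stopper is knocked over (angle between any of white_vial, black_stopper's own z axis and vertical above 0.5 rad).
It also fails if it takes over 115 s, if anything falls off the work surface, if the arm or the gripper's body presses on something with over 40 N, if the wrist force passes 120 N, or if a joint passes its speed limit or range.

ROBOT

A 7-joint arm with a two-finger parallel gripper is mounted at the origin on a cart in front of the work surface, level with it; the furniture and walls round the work are solid. World frame = base frame: x ahead of the robot, y to its left, z up, the work surface at z = 0. Lengths are in mm, angles in rad, forces in N, time in s.
With the tool pointing down it reaches from about 400 to 750 mm from the base axis. Payload 19.5 kg.
Tool frame: the origin (TCP) lies midway between the tips of the shut fingers; the grasp point (between the pads) lies 19 mm behind it; z points along the fingers, y is the line along which they close (so a half turn about z gives the same grasp; the last joint's range is limited). The gripper opens to 85 mm and grips with 20 to 120 N. Pads are 22 mm wide; open, the fingers measure 114 mm over their backs; the gripper's body (76 mm by 85 mm) begins 54 mm behind the grasp point. The pads swing forward as they close: fully open they stand 13 mm farther back than shut.
Start: joints at [1.271, 0.707, -0.028, 1.485, 0.022, 0.951, -0.075], TCP at [146.592, -555.973, 231.268] pointing down, gripper open.
Joint ranges: [-2.71, 2.71], [-0.32, 2.16], [-1.57, 1.52], [0, 2.45], [-1.46, 4.6], [0, 2.02], [-2.83, 2.83]. Speed limits (rad/s): [1.89, 1.89, 2.57, 2.57, 3.01, 3.01, 3.01].

INTERFACE

Orientations are given as [roll, pitch, yaw] about the fixed x, y, z axes, in that order (R = Rz(yaw) Ry(pitch) Rx(roll)).
In Python, from plant import manip gives the robot as it stands.
- The arm moves only by the tool arm_command, never from a script. Its argument "series" is text: rows parted by semicolons, each of 7 numbers parted by spaces: the shift along the world's x, y, z in normalised numbers (1 is 0.8 m), then the turn, a rotation vector about the world's x, y, z in fractions of the full range, 1 being 4 rad, then the finger opening in m, from 0 to 0.0854. A call has 1 to 20 rows; each row is the pose to reach, as a shift and turn from the pose commanded when the call began; what a row does not reach only later rows make up. A row lasts 1/12 s, in which the tool goes at most 41.7 mm and 7.16 degrees, less where a joint would pass 70% of its speed; a pose out of reach is approached as far as the arm can. A shift or turn number past 1, either way, is cut back to 1. A call with a gripper value outside its range is refused whole. The fingers move at their own pace and stop on an object; the grip force is fixed at half the most. Time passes only in rows, so rows that repeat a pose let the fingers close. It gives the time, the measured TCP pose, the force, the opening and the grip force at its end, in the units of the state.
- manip.get_state(): the state, without advancing time (a new reading comes with each control period).
- manip.camera(name): name is "scene" or "top" or "wrist"; returns the picture (480x640x3 uint8, red, green, blue); there is no depth.
- manip.get_calibration(name): a dict with "intrinsics" (3x3 intrinsics, pixels), "k1" (the pictures are not rectified: a ray, as slopes to the right and down, at radius r is drawn at 1 + k1 r^2 times it, then the intrinsics apply), "R" (3x3) and "t" (3): a world point X has camera coordinates R X + t. Camera axes: x right, y down, z forward; pixel columns grow to the right and rows downward; lengths in mm; the calibration is good to about 2 mm. A picture is of the moment at which its call begins: read the wrist's pose just before it. get_calibration takes no time and is no camera call; for the wrist camera it gives the pose at the moment of the call.
- manip.hand_in(): hands the job in; it is judged then, once.
The state is a dict: "time_s": time; "q": joint angles; "qvel": joint speeds; "joint_torque": joint torques, N m; "position": TCP position; "orientation": TCP orientation; "wrist_force": force on the tool from outside, world axes, zero at the start; "torque": the same for the moment, N m; "opening": finger opening in mm; "gripper_force": force on a finger pad.
Only numpy, scipy, OpenCV 4.12 (cv2) and the standard library are available. Lean on these libraries where they do the work, as an engineer would, in place of code of your own. Each camera call takes 0.05 s, during which the arm holds its last target. There are 200 camera calls.

## Working session

There is one attempt and no reset: what is moved stays moved. The work goes in short steps, Python scripts to look and compute and a tool call to move; the robot and the scene stay as the last step left them, time stands still between calls to the robot, and variables do not carry over. Pictures are saved under pics/ and viewed, at most 14 in all, crops included, and the job is handed in when it is done.

Besides the shell and the picture viewer there is one more tool, called by a JSON object that holds its "api" and its "payload", one argument or row to a line. arm_command: Moves the arm, as the interface text tells. Its arguments: {"type":"object","properties":{"series":{"type":"string"}},"required":["series"]}

```bash
mkdir -p pics; ls; python3 - <<'E'
from plant import manip
import cv2
s=manip.get_state();print(s['time_s'],s['position'],s['orientation'],s['opening'])
for n in('top','scene'):
    cv2.imwrite(f'pics/{n}0.png',manip.camera(n)[:,:,::-1])
    c=manip.get_calibration(n);print(n,c)
E
```

```text
pics
0.0 [ 146.5223383  -555.75593956  230.83365023] [-3.14052168e+00  3.34294188e-05  2.57783870e-01] 85.16721317964365
top {'intrinsics': array([[512.2180735 ,   0.        , 319.13810038],
       [  0.        , 512.2180735 , 241.06349305],
       [  0.        ,   0.        ,   1.        ]]), 'k1': 0.0052392052969848085, 'R': array([[-0.02137794, -0.99972044,  0.01010045],
       [-0.9990271 ,  0.02097116, -0.03879508],
       [ 0.03857242, -0.01091998, -0.99919614]]), 't': array([ 145.34618895,  496.73593043, 1015.82914479])}
scene {'intrinsics': array([[558.61787235,   0.        , 309.24657705],
       [  0.        , 558.61787235, 241.57129065],
       [  0.        ,   0.        ,   1.        ]]), 'k1': -0.09453139446651423, 'R': array([[-0.69887639, -0.71496616, -0.01987907],
       [-0.41148497,  0.42464741, -0.80644572],
       [ 0.58502299, -0.55542594, -0.59097388]]), 't': array([453.68506068, 205.08095354, 832.24590265])}
```

View pics/top0.png

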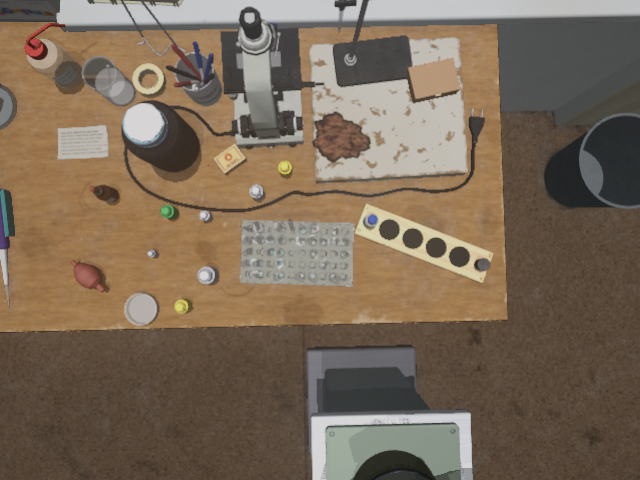

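View pics/scene0.png

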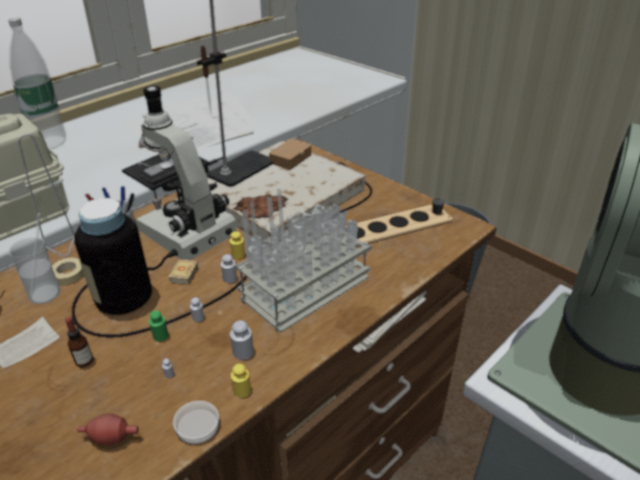

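The top view shows weights at about a(206,275), b(257,191), c(205,216), d(152,254). The pads run (390,229) to (459,256), with the vial at (371,220) and the stopper at (482,265). So the largest goes on the left (vial) pad.

```bash
cat > h.py <<'E'
import numpy as np, cv2
def ray(c,uv):
    K,k=c['intrinsics'],c['k1']
    d=np.array([(uv[0]-K[0,2])/K[0,0],(uv[1]-K[1,2])/K[1,1]]);p=d.copy()
    for _ in range(20): p=d/(1+k*(p@p))
    R,t=np.array(c['R']),np.array(c['t'])
    return -R.T@t, R.T@np.array([p[0],p[1],1])
def onplane(c,uv,z):
    o,d=ray(c,uv); return o+d*(z-o[2])/d[2]
def project(c,X):
    x=np.array(c['R'])@np.array(X,float)+np.array(c['t']); p=x[:2]/x[2]; p=p*(1+c['k1']*(p@p))
    K=c['intrinsics']; return np.array([K[0,0]*p[0]+K[0,2],K[1,1]*p[1]+K[1,2]])
def blobs(mask,amin,amax=1e9):
    n,_,st,ce=cv2.connectedComponentsWithStats(mask.astype(np.uint8))
    return [(ce[i],st[i]) for i in range(1,n) if amin<st[i][4]<amax]
E
python3 - <<'E'
from h import *
from plant import manip
im=cv2.imread('pics/top0.png');c=manip.get_calibration('top')
hsv=cv2.cvtColor(im,cv2.COLOR_BGR2HSV)
sub=np.zeros(im.shape[:2],bool);sub[205:285,355:495]=1
for ce,st in blobs((hsv[:,:,2]<60)&sub,60): print('dark',ce.round(1),st,onplane(c,ce,13).round(1))
for n,(u,v),h in(('a',(206,275),43),('b',(257,191),36),('c',(205,216),29),('d',(152,254),22)):
    m=np.zeros(im.shape[:2],bool);m[v-14:v+15,u-14:u+15]=1
    for ce,st in blobs((hsv[:,:,1]<70)&(hsv[:,:,2]>90)&m,20): print(n,ce.round(1),st,onplane(c,ce,h).round(1))
tiles=[cv2.resize(im[v-16:v+16,u-16:u+16],(300,300),interpolation=cv2.INTER_NEAREST) for u,v in((206,275),(257,191),(205,216),(152,254))]
cv2.imwrite('pics/w.png',np.vstack([np.hstack(tiles[:2]),np.hstack(tiles[2:])]))
E
```

```text
a [205.7 274.8] [197 266  18  18 266] [438.1 354.8  43. ]
b [255.9 191. ] [249 184  15  15 170] [599.  256.5  36. ]
c [204.1 215.2] [199 210  12  12 106] [554.4 359.4  29. ]
d [151.2 253.2] [147 250  10   8  57] [482.3 465.5  22. ]
```

View pics/w.png

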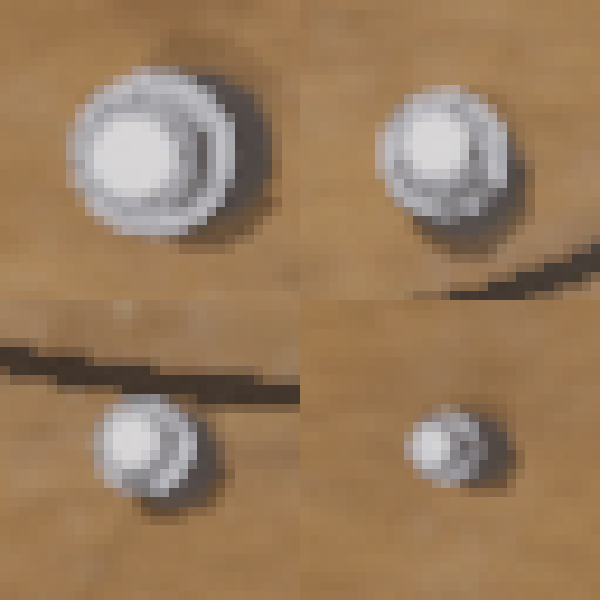

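Each weight shows a clear outer disc, with its knob displaced as parallax would predict. The pads need a looser threshold.

```bash
python3 - <<'E'
from h import *
from plant import manip
im=cv2.imread('pics/top0.png');c=manip.get_calibration('top')
hsv=cv2.cvtColor(im,cv2.COLOR_BGR2HSV)
for u,v in((390,229),(413,238),(436,247),(459,256)):
    m=np.zeros(im.shape[:2],bool);m[v-13:v+14,u-13:u+14]=1
    for ce,st in blobs((hsv[:,:,2]<90)&m,60): print('pad',ce.round(1),st,onplane(c,ce,13).round(1))
for u,v,h in((371,220,58),(482,265,27)): print(onplane(c,(u,v),h).round(1))
# scene check: where weights project
cs=manip.get_calibration('scene')
for X in([438,355,62],[599,256.5,52],[554,359,42],[482,465.5,32]): print(project(cs,X).round(0))
print(manip.get_calibration('wrist'))
E
```

```text
pad [388.9 229.2] [380 220  19  20 293] [520.4  -4.9  13. ]
pad [412.2 238.1] [403 229  19  19 293] [501.7 -51.   13. ]
pad [435.5 247.1] [426 238  20  19 294] [482.6 -97.1  13. ]
pad [458.9 256.3] [449 247  20  20 300] [ 463.3 -143.2   13. ]
[536.   35.5  58. ]
[ 445.2 -184.3   27. ]
[239. 323.]
[227. 256.]
[195. 299.]
[166. 360.]
{'intrinsics': array([[387.45025003,   0.        , 318.8681846 ],
       [  0.        , 387.45025003, 239.37967775],
       [  0.        ,   0.        ,   1.        ]]), 'k1': 0.020423002113840752, 'R': array([[ 0.25505933, -0.96692457, -0.0012729 ],
       [-0.92804449, -0.24517252,  0.28039948],
       [-0.27143723, -0.07033719, -0.95988255]]), 't': array([-574.27019774,  -37.73240842,  379.692822  ])}
```

The pad spacing comes out at 49.9 mm and the weights' scene reprojections agree. I'll carry over at z≈270, going round at a safe radius.

Careful with the scale: shifts go in shares of 0.8 m and turns go in shares of 4 rad. That gives: 0.55 m / 0.8 = 0.6875, 0.374 m / 0.8 = 0.4675, 1.31 rad / 4 = 0.3275.

{"api": "arm_command", "payload": {
  "series": "0.375 0.3125 0.05 0 0 0.3275 0.06;0.375 0.3125 0.05 0 0 0.3275 0.06;0.375 0.3125 0.05 0 0 0.3275 0.06;0.375 0.3125 0.05 0 0 0.3275 0.06;0.375 0.3125 0.05 0 0 0.3275 0.06;0.375 0.3125 0.05 0 0 0.3275 0.06;0.375 0.3125 0.05 0 0 0.3275 0.06;0.375 0.3125 0.05 0 0 0.3275 0.06;0.375 0.3125 0.05 0 0 0.3275 0.06;0.375 0.3125 0.05 0 0 0.3275 0.06;0.375 0.3125 0.05 0 0 0.3275 0.06;0.4675 0.6875 0.05 0 0 0.3275 0.06;0.4675 0.6875 0.05 0 0 0.3275 0.06;0.4675 0.6875 0.05 0 0 0.3275 0.06;0.4675 0.6875 0.05 0 0 0.3275 0.06;0.4675 0.6875 0.05 0 0 0.3275 0.06;0.4675 0.6875 0.05 0 0 0.3275 0.06;0.4675 0.6875 0.05 0 0 0.3275 0.06;0.4675 0.6875 0.05 0 0 0.3275 0.06;0.4675 0.6875 0.05 0 0 0.3275 0.06"
}}

```text
time_s: 1.77
position: [521.0, -1.2, 271.1]
orientation: [-3.141, -0.002, 1.574]
wrist_force: [-0.6, 0.4, -0.0]
opening: 60.2
gripper_force: 0.0
```

```bash
python3 - <<'E'
from h import *
from plant import manip
c=manip.get_calibration('wrist');im=manip.camera('wrist')[:,:,::-1]
cv2.imwrite('pics/wr1.png',im)
hsv=cv2.cvtColor(im,cv2.COLOR_BGR2HSV)
for X in([520.4,-4.9,13],[501.7,-51,13],[482.6,-97.1,13],[463.3,-143.2,13]): print(project(c,X).round(1))
E
```

```text
[319.3 201.1]
[301.8 243.2]
[285.1 282.7]
[269.1 320.1]
```

View pics/wr1.png

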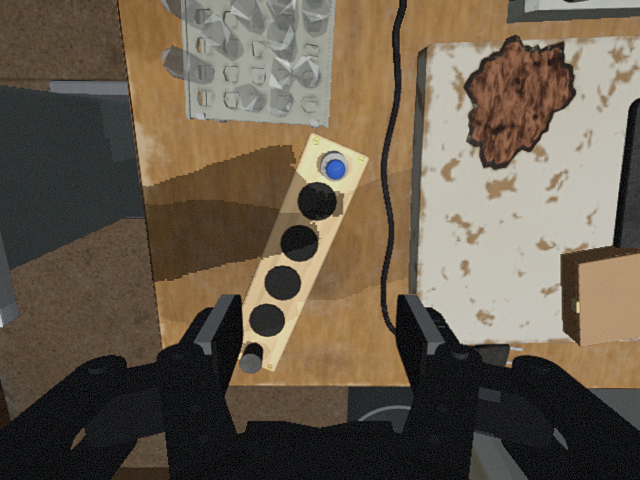

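To row units: 0.356 m / 0.8 = 0.445, 0.3 m / 0.8 = 0.375.

{"api": "arm_command", "payload": {
  "series": "0 0.375 0 0 0 0 0.06;0 0.375 0 0 0 0 0.06;0 0.375 0 0 0 0 0.06;0 0.375 0 0 0 0 0.06;0 0.375 0 0 0 0 0.06;0 0.375 0 0 0 0 0.06;0 0.375 0 0 0 0 0.06;0 0.375 0 0 0 0 0.06;-0.1038 0.445 0 0 0 0 0.06;-0.1038 0.445 0 0 0 0 0.06;-0.1038 0.445 -0.1 0 0 0 0.06;-0.1038 0.445 -0.1 0 0 0 0.06;-0.1038 0.445 -0.1 0 0 0 0.06;-0.1038 0.445 -0.1 0 0 0 0.06"
}}

```text
time_s: 2.98
position: [438.0, 348.9, 191.1]
orientation: [-3.14, 0.002, 1.567]
wrist_force: [-0.0, 0.7, 0.6]
opening: 60.1
gripper_force: 0.0
```

Wrist view: pads at (317,201), (300,243), (283,283) and (267,320), within 2 px (~2 mm) of the top-camera prediction. Next I measure weight a from close by.

```bash
cat >> h.py <<'E'
def wrist(name,guess,h,rad):
    """disc of radius rad at height h near guess, in the wrist picture"""
    from plant import manip
    c=manip.get_calibration('wrist');im=manip.camera('wrist')[:,:,::-1];cv2.imwrite(f'pics/{name}.png',im)
    hsv=cv2.cvtColor(im,cv2.COLOR_BGR2HSV)
    p=project(c,[*guess,h]);r=np.linalg.norm(project(c,[guess[0]+rad,guess[1],h])-p)
    m=(hsv[:,:,1]<70)&(hsv[:,:,2]>70);yy,xx=np.indices(m.shape)
    m&=np.hypot(xx-p[0],yy-p[1])<2.2*r
    L=blobs(m,0.5*r*r)
    print('expect',p.round(1),'r',r.round(1))
    for ce,st in L:
        print(ce.round(1),st,'centroid@h/2:',onplane(c,ce,h/2).round(1))
    q=im[max(0,int(p[1]-3*r)):int(p[1]+3*r),max(0,int(p[0]-3*r)):int(p[0]+3*r)]
    cv2.imwrite(f'pics/{name}c.png',cv2.resize(q,(480,480)))
    return c,im
E
python3 - <<'E'
from h import *
wrist('a1',(438.1,354.8),43,17)
c=None
# pads from earlier wrist picture not recalibrated here
E
```

```text
expect [320.6 214.3] r 22.1
[317.  210.9] [ 295  186   45   50 1759] centroid@h/2: [435.2 352.8  21.5]
```

View pics/a1.png

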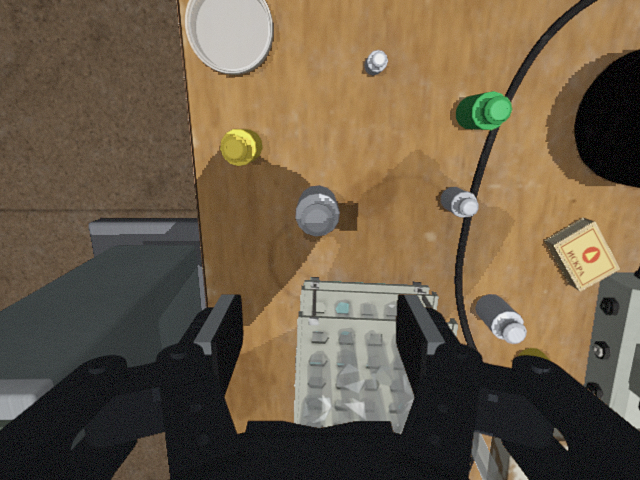

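Weight a's top disc is at about (318,213) against (320.6,214.3) predicted, about 1.6 mm apart. Descend and grip, with commanded z = 6.

To row units: -0.185 m / 0.8 = -0.2313, 0.004 m / 0.8 = 0.005.

{"api": "arm_command", "payload": {
  "series": "-0.0013 0.005 -0.15 0 0 0 0.06;-0.0013 0.005 -0.15 0 0 0 0.06;-0.0013 0.005 -0.15 0 0 0 0.06;-0.0013 0.005 -0.1875 0 0 0 0.06;-0.0013 0.005 -0.2313 0 0 0 0.06;-0.0013 0.005 -0.2313 0 0 0 0.06;-0.0013 0.005 -0.2313 0 0 0 0.06;-0.0013 0.005 -0.2313 0 0 0 0.02;-0.0013 0.005 -0.2313 0 0 0 0.02;-0.0013 0.005 -0.2313 0 0 0 0.02;-0.0013 0.005 -0.2313 0 0 0 0.02;-0.0013 0.005 -0.2313 0 0 0 0.02;-0.0013 0.005 -0.2313 0 0 0 0.02;-0.0013 0.005 -0.2313 0 0 0 0.02"
}}

```text
time_s: 4.2
position: [437.8, 354.7, 9.1]
orientation: [3.139, -0.002, 1.567]
wrist_force: [-1.9, -1.9, 18.8]
opening: 32.4
gripper_force: 58.0
```

To row units: -0.359 m / 0.8 = -0.4488, 0.25 m / 0.8 = 0.3125, -0.72 rad / 4 = -0.18.

{"api": "arm_command", "payload": {
  "series": "0 0 0.0375 0 0 0 0.02;0 0 0.3125 0 0 0 0.02;0 0 0.3125 0 0 0 0.02;0 0 0.3125 0 0 0 0.02;0 0 0.3125 0 0 0 0.02;0 0 0.3125 0 0 0 0.02;0 0 0.3125 0 0 0 0.02;0.0375 -0.0375 0.3125 0 0 0 0.02;0.075 -0.075 0.3125 0 0 0 0.02;0.1038 -0.1125 0.3125 0 0 -0.025 0.02;0.1038 -0.4488 0.3125 0 0 -0.18 0.02;0.1038 -0.4488 0.3125 0 0 -0.18 0.02;0.1038 -0.4488 0.3125 0 0 -0.18 0.02;0.1038 -0.4488 0.3125 0 0 -0.18 0.02;0.1038 -0.4488 0.3125 0 0 -0.18 0.02;0.1038 -0.4488 0.3125 0 0 -0.18 0.02;0.1038 -0.4488 0.3125 0 0 -0.18 0.02;0.1038 -0.4488 0.3125 0 0 -0.18 0.02;0.1038 -0.4488 0.3125 0 0 -0.18 0.02"
}}

```text
time_s: 5.78
position: [519.4, -5.9, 257.6]
orientation: [3.141, -0.001, 0.846]
wrist_force: [-0.2, 1.3, -5.4]
opening: 32.4
gripper_force: 62.1
```

```bash
cat >> h.py <<'E'
def pads(name,guess):
    from plant import manip
    c=manip.get_calibration('wrist');im=manip.camera('wrist')[:,:,::-1];cv2.imwrite(f'pics/{name}.png',im)
    hsv=cv2.cvtColor(im,cv2.COLOR_BGR2HSV);yy,xx=np.indices(im.shape[:2])
    for g in guess:
        p=project(c,[*g,13]);r=np.linalg.norm(project(c,[g[0]+21,g[1],13])-p)
        for ce,st in blobs((hsv[:,:,2]<60)&(np.hypot(xx-p[0],yy-p[1])<1.3*r),r*r): print(g,'px',ce.round(1),st,'r',r.round(1),onplane(c,ce,13).round(1))
    return c,im
P=[(520.4,-4.9),(501.7,-51),(482.6,-97.1),(463.3,-143.2)]
E
python3 - <<'E'
from h import *
pads('pa',P)
E
```

```text
(520.4, -4.9) px [317.5 199.6] [ 298  180   40   40 1184] r 20.9 [517.7  -5.   13. ]
(501.7, -51) px [332.9 243.6] [ 314  225   39   38 1116] r 20.0 [498.9 -50.5  13. ]
(482.6, -97.1) px [358.  284.4] [341 269  28  38 417] r 19.3 [ 488.9 -103.3   13. ]
(463.3, -143.2) px [368.9 322.3] [359 300  19  47 475] r 18.6 [ 468.8 -146.    13. ]
```

View pics/pa.png

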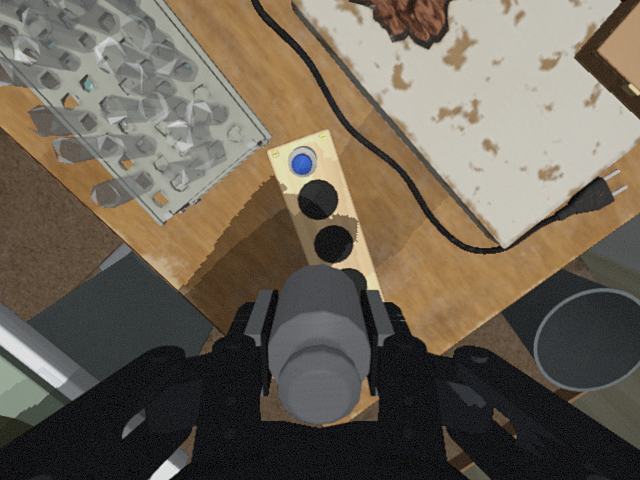

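The weight hangs upright and centred. Pad 1 is at (317,200) and the vial at (302,162), clear of the fingers. I'll lower, release and rise.

{"api": "arm_command", "payload": {
  "series": "-0.0013 0 -0.15 0 0 0 0.02;-0.0013 0 -0.15 0 0 0 0.02;-0.0013 0 -0.1875 0 0 0 0.02;-0.0013 0 -0.225 0 0 0 0.02;-0.0013 0 -0.2563 0 0 0 0.02;-0.0013 0 -0.2775 0 0 0 0.02;-0.0013 0 -0.2875 0 0 0 0.02;-0.0013 0 -0.2925 0 0 0 0.02;-0.0013 0 -0.2938 0 0 0 0.02;-0.0013 0 -0.2938 0 0 0 0.02;-0.0013 0 -0.2938 0 0 0 0.05;-0.0013 0 -0.2938 0 0 0 0.05;-0.0013 0 -0.2938 0 0 0 0.05;-0.0013 0 -0.2938 0 0 0 0.05;-0.0013 0 -0.275 0 0 0 0.05;-0.0013 0 -0.25 0 0 0 0.05;-0.0013 0 -0.2125 0 0 0 0.05;-0.0013 0 -0.1625 0 0 0 0.05;-0.0013 0 -0.1125 0 0 0 0.05;-0.0013 0 0 0 0 0 0.05"
}}

```text
time_s: 7.5
position: [518.1, -5.0, 210.0]
orientation: [-3.141, 0.0, 0.848]
wrist_force: [0.0, -0.5, 0.6]
opening: 49.9
gripper_force: 0.0
```

```bash
python3 - <<'E'
from h import *
c,im=wrist('pa2',(518.5,-5),56,17)
print(manip.get_state()['position'] if 0 else '')
E
```

```text
expect [320.3 219.2] r 21.6
[301.9 185.5] [283 172  45  26 423] centroid@h/2: [521.8  22.1  28. ]
[320.  215.5] [ 298  190   44   50 1668] centroid@h/2: [516.2  -7.4  28. ]
```

View pics/pa2c.png

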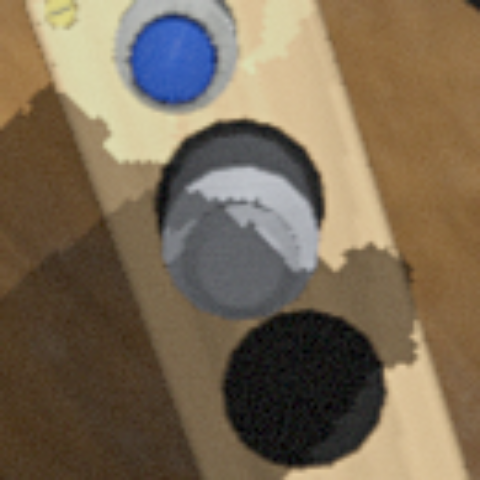

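Weight a stands on pad 1 beside the vial and is well centred. Next is b.

To row units: 0.261 m / 0.8 = 0.3263, 0.079 m / 0.8 = 0.0988, 0.72 rad / 4 = 0.18.

{"api": "arm_command", "payload": {
  "series": "0 0 0.0688 0 0 0 0.05;0 0 0.0688 0 0 0 0.05;0.0988 0.3263 0.0688 0 0 0.18 0.05;0.0988 0.3263 0.0688 0 0 0.18 0.05;0.0988 0.3263 0.0688 0 0 0.18 0.05;0.0988 0.3263 0.0688 0 0 0.18 0.05;0.0988 0.3263 0.0688 0 0 0.18 0.05;0.0988 0.3263 0.0688 0 0 0.18 0.05;0.0988 0.3263 0.0688 0 0 0.18 0.05;0.0988 0.3263 0.0688 0 0 0.18 0.05;0.0988 0.3263 -0.0125 0 0 0.18 0.05;0.0988 0.3263 -0.0125 0 0 0.18 0.05;0.0988 0.3263 -0.0125 0 0 0.18 0.05"
}}

```text
time_s: 8.63
position: [596.0, 254.8, 193.7]
orientation: [-3.136, 0.003, 1.568]
wrist_force: [-0.1, -1.0, -1.0]
opening: 50.3
gripper_force: 0.0
```

```bash
python3 - <<'E'
from h import *
wrist('b1',(597.7,256.5),36,13.5)
E
```

```text
expect [323.4 216.6] r 17.0
[321.6 213.6] [ 305  194   34   40 1081] centroid@h/2: [596.3 254.9  18. ]
```

View pics/b1.png

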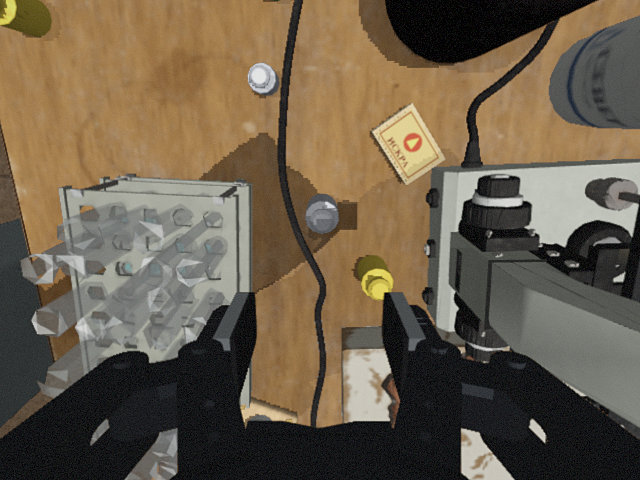

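b is at (321.6,216), next to the cable at (290,216), with the yellow look-alike at (376,278) clear of the fingers. A quick check of the settled pose before descending:

```bash
python3 - <<'E'
from plant import manip
print(manip.get_state()['position'])
E
```

```text
[596.99217749 255.32368345 196.76679287]
```

To row units: -0.187 m / 0.8 = -0.2338, -0.175 m / 0.8 = -0.2188.

{"api": "arm_command", "payload": {
  "series": "0 0.0013 -0.15 0 0 0 0.05;0 0.0013 -0.15 0 0 0 0.05;0 0.0013 -0.15 0 0 0 0.05;0 0.0013 -0.1875 0 0 0 0.05;0 0.0013 -0.2188 0 0 0 0.05;0 0.0013 -0.2338 0 0 0 0.05;0 0.0013 -0.2338 0 0 0 0.05;0 0.0013 -0.2338 0 0 0 0.015;0 0.0013 -0.2338 0 0 0 0.015;0 0.0013 -0.2338 0 0 0 0.015;0 0.0013 -0.2338 0 0 0 0.015;0 0.0013 -0.2338 0 0 0 0.015;0 0.0013 -0.2338 0 0 0 0.015;0 0.0013 -0.2338 0 0 0 0.015"
}}

```text
time_s: 9.85
position: [598.8, 257.5, 13.6]
orientation: [3.139, -0.001, 1.567]
wrist_force: [-1.9, -0.5, 7.7]
opening: 25.0
gripper_force: 58.6
```

To row units: -0.308 m / 0.8 = -0.385, -0.097 m / 0.8 = -0.1213, -0.39 rad / 4 = -0.0975.

{"api": "arm_command", "payload": {
  "series": "0 0 0.0375 0 0 0 0.015;0 0 0.3125 0 0 0 0.015;0 0 0.3125 0 0 0 0.015;0 0 0.3125 0 0 0 0.015;0 0 0.3125 0 0 0 0.015;0 0 0.3125 0 0 0 0.015;0 0 0.3125 0 0 0 0.015;-0.0125 -0.0375 0.3125 0 0 0 0.015;-0.025 -0.075 0.3125 0 0 0 0.015;-0.1213 -0.385 0.3125 0 0 -0.0975 0.015;-0.1213 -0.385 0.3125 0 0 -0.0975 0.015;-0.1213 -0.385 0.3125 0 0 -0.0975 0.015;-0.1213 -0.385 0.3125 0 0 -0.0975 0.015;-0.1213 -0.385 0.3125 0 0 -0.0975 0.015;-0.1213 -0.385 0.3125 0 0 -0.0975 0.015;-0.1213 -0.385 0.3125 0 0 -0.0975 0.015;-0.1213 -0.385 0.3125 0 0 -0.0975 0.015;-0.1213 -0.385 0.3125 0 0 -0.0975 0.015"
}}

```text
time_s: 11.35
position: [500.7, -51.2, 262.3]
orientation: [3.14, -0.001, 1.177]
wrist_force: [-0.3, 1.1, -1.9]
opening: 24.7
gripper_force: 59.9
```

To row units: -0.236 m / 0.8 = -0.295, -0.001 m / 0.8 = -0.0013.

{"api": "arm_command", "payload": {
  "series": "-0.0013 0 -0.15 0 0 0 0.015;-0.0013 0 -0.15 0 0 0 0.015;-0.0013 0 -0.1875 0 0 0 0.015;-0.0013 0 -0.225 0 0 0 0.015;-0.0013 0 -0.2563 0 0 0 0.015;-0.0013 0 -0.2775 0 0 0 0.015;-0.0013 0 -0.2875 0 0 0 0.015;-0.0013 0 -0.2938 0 0 0 0.015;-0.0013 0 -0.295 0 0 0 0.015;-0.0013 0 -0.295 0 0 0 0.015;-0.0013 0 -0.295 0 0 0 0.042;-0.0013 0 -0.295 0 0 0 0.042;-0.0013 0 -0.295 0 0 0 0.042;-0.0013 0 -0.295 0 0 0 0.042;-0.0013 0 -0.275 0 0 0 0.042;-0.0013 0 -0.25 0 0 0 0.042;-0.0013 0 -0.2125 0 0 0 0.042;-0.0013 0 -0.1625 0 0 0 0.042;-0.0013 0 -0.1125 0 0 0 0.042;-0.0013 0 -0.0625 0 0 0 0.042"
}}

```text
time_s: 13.02
position: [499.2, -50.8, 213.2]
orientation: [-3.141, -0.0, 1.178]
wrist_force: [1.0, -1.0, 0.5]
opening: 41.8
gripper_force: 0.0
```

```bash
python3 - <<'E'
from h import *
wrist('pb2',(499,-51),49,13.5)
E
```

```text
expect [319.9 217.3] r 16.6
[315.8 184.5] [298 181  37  10 152] centroid@h/2: [504.7 -28.3  24.5]
[320.1 214.4] [ 304  195   33   39 1022] centroid@h/2: [498.  -53.9  24.5]
```

View pics/pb2c.png

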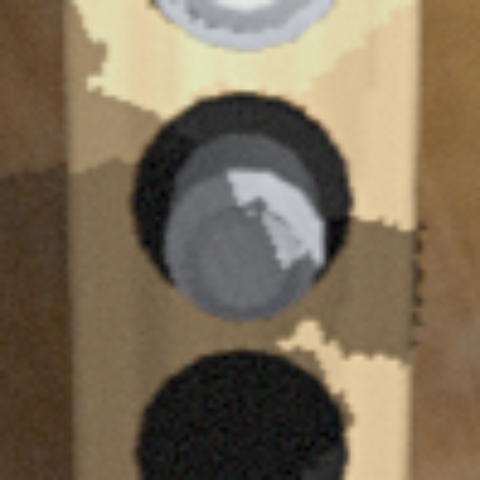

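b stands well inside pad 2. Next is c, gripped along the cable.

To row units: 0.41 m / 0.8 = 0.5125, 0.053 m / 0.8 = 0.0663, 1.77 rad / 4 = 0.4425.

{"api": "arm_command", "payload": {
  "series": "0 0 0.0625 0 0 0 0.042;0 0 0.0625 0 0 0.025 0.042;0.0663 0.5125 0.0625 0 0 0.4425 0.042;0.0663 0.5125 0.0625 0 0 0.4425 0.042;0.0663 0.5125 0.0625 0 0 0.4425 0.042;0.0663 0.5125 0.0625 0 0 0.4425 0.042;0.0663 0.5125 0.0625 0 0 0.4425 0.042;0.0663 0.5125 0.0625 0 0 0.4425 0.042;0.0663 0.5125 0.0625 0 0 0.4425 0.042;0.0663 0.5125 0.0625 0 0 0.4425 0.042;0.0663 0.5125 0.0625 0 0 0.4425 0.042;0.0663 0.5125 0.0625 0 0 0.4425 0.042;0.0663 0.5125 0.0625 0 0 0.4425 0.042;0.0663 0.5125 0.0625 0 0 0.4425 0.042;0.0663 0.5125 0.0625 0 0 0.4425 0.042;0.0663 0.5125 0.0625 0 0 0.4425 0.042;0.0663 0.5125 -0.0125 0 0 0.4425 0.042;0.0663 0.5125 -0.0125 0 0 0.4425 0.042;0.0663 0.5125 -0.0125 0 0 0.4425 0.042"
}}

```text
time_s: 14.65
position: [551.7, 357.8, 197.3]
orientation: [-3.137, -0.003, 2.948]
wrist_force: [-0.8, -0.2, -0.2]
opening: 41.8
gripper_force: 0.0
```

```bash
python3 - <<'E'
from h import *
from plant import manip
wrist('c1',(553,359.4),29,10.5)
s=manip.get_state();print(s['position'],s['orientation'])
E
```

```text
expect [322.2 219.2] r 12.3
[322.1 215.5] [309 200  27  31 627] centroid@h/2: [553.1 359.4  14.5]
[552.27846284 358.51880097 199.95474524] [-3.13957352e+00 -1.62122100e-03  2.94776733e+00]
```

View pics/c1.png

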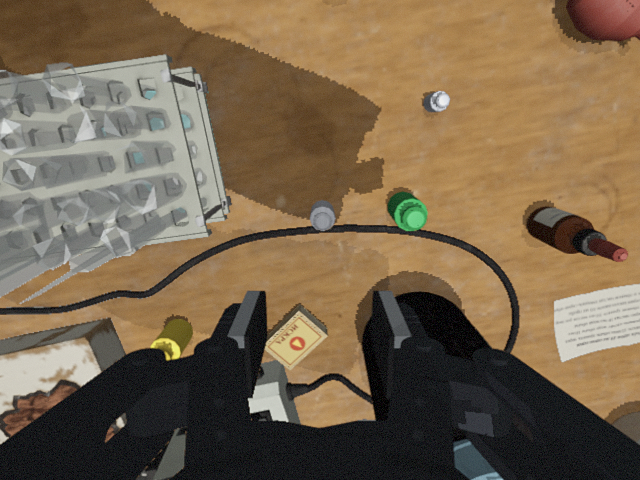

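c is at (322,215). The cable at v≈229 is just outside the finger width, and the green vial at (408,212) is clear. Descend with a 2 mm bias away from the cable.

To row units: -0.194 m / 0.8 = -0.2425, -0.002 m / 0.8 = -0.0025.

{"api": "arm_command", "payload": {
  "series": "-0.0025 0 -0.15 0 0 0 0.042;-0.0025 0 -0.15 0 0 0 0.042;-0.0025 0 -0.15 0 0 0 0.042;-0.0025 0 -0.1875 0 0 0 0.042;-0.0025 0 -0.225 0 0 0 0.042;-0.0025 0 -0.2425 0 0 0 0.042;-0.0025 0 -0.2425 0 0 0 0.042;-0.0025 0 -0.2425 0 0 0 0.01;-0.0025 0 -0.2425 0 0 0 0.01;-0.0025 0 -0.2425 0 0 0 0.01;-0.0025 0 -0.2425 0 0 0 0.01;-0.0025 0 -0.2425 0 0 0 0.01;-0.0025 0 -0.2425 0 0 0 0.01;-0.0025 0 -0.2425 0 0 0 0.01"
}}

```text
time_s: 15.87
position: [551.6, 359.9, 9.6]
orientation: [3.139, 0.002, 2.947]
wrist_force: [-1.4, -0.2, 8.1]
opening: 18.7
gripper_force: 58.9
```

To row units: -0.455 m / 0.8 = -0.5688, 0.25 m / 0.8 = 0.3125, -1.77 rad / 4 = -0.4425.

{"api": "arm_command", "payload": {
  "series": "0 0 0.0375 0 0 0 0.01;0 0 0.3125 0 0 0 0.01;0 0 0.3125 0 0 0 0.01;0 0 0.3125 0 0 0 0.01;0 0 0.3125 0 0 0 0.01;0 0 0.3125 0 0 0 0.01;0 0 0.3125 0 0 0 0.01;0 -0.0375 0.3125 0 0 -0.025 0.01;-0.0863 -0.5688 0.3125 0 0 -0.4425 0.01;-0.0863 -0.5688 0.3125 0 0 -0.4425 0.01;-0.0863 -0.5688 0.3125 0 0 -0.4425 0.01;-0.0863 -0.5688 0.3125 0 0 -0.4425 0.01;-0.0863 -0.5688 0.3125 0 0 -0.4425 0.01;-0.0863 -0.5688 0.3125 0 0 -0.4425 0.01;-0.0863 -0.5688 0.3125 0 0 -0.4425 0.01;-0.0863 -0.5688 0.3125 0 0 -0.4425 0.01;-0.0863 -0.5688 0.3125 0 0 -0.4425 0.01;-0.0863 -0.5688 0.3125 0 0 -0.4425 0.01;-0.0863 -0.5688 0.3125 0 0 -0.4425 0.01;-0.0863 -0.5688 0.3125 0 0 -0.4425 0.01"
}}

```text
time_s: 17.53
position: [480.9, -99.9, 258.5]
orientation: [3.139, 0.001, 1.336]
wrist_force: [0.1, 1.4, -1.3]
opening: 19.0
gripper_force: 59.0
```

To row units: -0.236 m / 0.8 = -0.295, -0.235 m / 0.8 = -0.2938, -0.155 rad / 4 = -0.0388.

{"api": "arm_command", "payload": {
  "series": "0 0 0 0 0 -0.0388 0.01;0 0 0 0 0 -0.0388 0.01;0 0 -0.15 0 0 -0.0388 0.01;0 0 -0.15 0 0 -0.0388 0.01;0 0 -0.15 0 0 -0.0388 0.01;0 0 -0.1875 0 0 -0.0388 0.01;0 0 -0.225 0 0 -0.0388 0.01;0 0 -0.2563 0 0 -0.0388 0.01;0 0 -0.2775 0 0 -0.0388 0.01;0 0 -0.2875 0 0 -0.0388 0.01;0 0 -0.2938 0 0 -0.0388 0.01;0 0 -0.295 0 0 -0.0388 0.01;0 0 -0.295 0 0 -0.0388 0.01"
}}

```text
time_s: 18.62
position: [481.9, -95.6, 22.5]
orientation: [3.141, -0.001, 1.195]
wrist_force: [-3.3, 2.9, 4.5]
opening: 19.0
gripper_force: 59.8
```

In contact at the expected height; release and rise.

To row units: 0.19 m / 0.8 = 0.2375, 0.15 m / 0.8 = 0.1875.

{"api": "arm_command", "payload": {
  "series": "0 0 0 0 0 0 0.036;0 0 0 0 0 0 0.036;0 0 0 0 0 0 0.036;0 0 0 0 0 0 0.036;0 0 0.0188 0 0 0 0.036;0 0 0.0438 0 0 0 0.036;0 0 0.0875 0 0 0 0.036;0 0 0.1375 0 0 0 0.036;0 0 0.1875 0 0 0 0.036;0 0 0.2375 0 0 0 0.036;0 0 0.2375 0 0 0 0.036"
}}

```text
time_s: 19.53
position: [483.4, -96.2, 217.3]
orientation: [3.133, -0.002, 1.193]
wrist_force: [0.4, -0.5, 0.8]
opening: 35.9
gripper_force: 0.0
```

```bash
python3 - <<'E'
from h import *
from plant import manip
wrist('pc2',(480,-97),42,10.5)
s=manip.get_state();print(s['position'],s['orientation'])
E
```

```text
expect [314.8 216.8] r 12.5
[315.4 213.9] [303 199  26  30 599] centroid@h/2: [479.7 -99.1  21. ]
[482.75021793 -96.27205131 214.22223396] [ 3.13594182e+00 -1.17742168e-03  1.19256870e+00]
```

View pics/pc2.png

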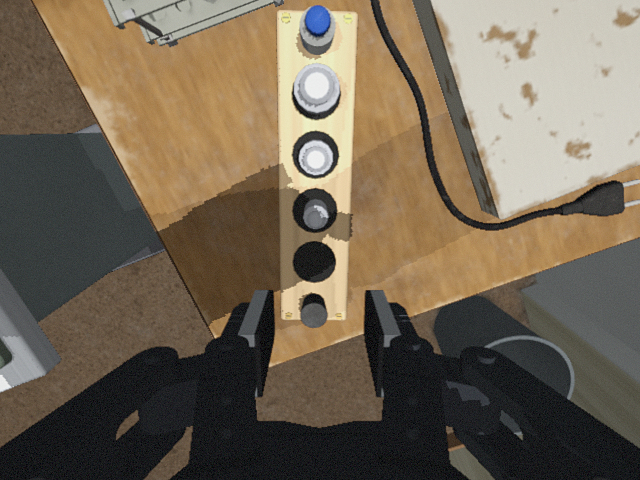

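a, b and c are all centred: (317,88), (316,157) and (316,213). Now d.

To row units: 0.561 m / 0.8 = 0.7013, 0.05 m / 0.8 = 0.0625, 0.38 rad / 4 = 0.095.

{"api": "arm_command", "payload": {
  "series": "0 0 0.0625 0 0 0 0.036;0 0.025 0.0625 0 0 0 0.036;0 0.7013 0.0625 0 0 0.095 0.036;0 0.7013 0.0625 0 0 0.095 0.036;0 0.7013 0.0625 0 0 0.095 0.036;0 0.7013 0.0625 0 0 0.095 0.036;0 0.7013 0.0625 0 0 0.095 0.036;0 0.7013 0.0625 0 0 0.095 0.036;0 0.7013 0.0625 0 0 0.095 0.036;0 0.7013 0.0625 0 0 0.095 0.036;0 0.7013 0.0625 0 0 0.095 0.036;0 0.7013 0.0625 0 0 0.095 0.036;0 0.7013 0.0625 0 0 0.095 0.036;0 0.7013 0.0625 0 0 0.095 0.036;0 0.7013 0.0625 0 0 0.095 0.036;0 0.7013 0.0625 0 0 0.095 0.036;0 0.7013 0.0625 0 0 0.095 0.036;0 0.7013 -0.015 0 0 0.095 0.036;0 0.7013 -0.015 0 0 0.095 0.036;0 0.7013 -0.015 0 0 0.095 0.036"
}}

```text
time_s: 21.25
position: [481.0, 462.4, 194.6]
orientation: [-3.137, 0.006, 1.572]
wrist_force: [0.3, -0.5, 0.1]
opening: 35.8
gripper_force: 0.0
```

```bash
python3 - <<'E'
from h import *
from plant import manip
wrist('d1',(481,465.5),22,7.5)
s=manip.get_state();print(s['position'],s['orientation'])
E
```

```text
expect [320.9 210.4] r 9.0
[319.7 208.3] [311 197  19  23 332] centroid@h/2: [480.  464.9  11. ]
[481.62558605 463.36034592 197.54577461] [-3.13945909e+00  2.93429585e-03  1.57199815e+00]
```

View pics/d1.png

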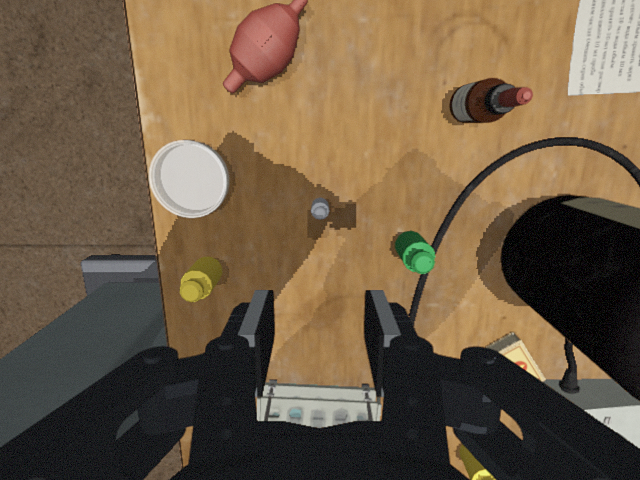

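d is at (320,209), isolated. Descend.

To row units: -0.195 m / 0.8 = -0.2438, -0.001 m / 0.8 = -0.0013.

{"api": "arm_command", "payload": {
  "series": "-0.0013 0.0013 -0.15 0 0 0 0.036;-0.0013 0.0013 -0.15 0 0 0 0.036;-0.0013 0.0013 -0.15 0 0 0 0.036;-0.0013 0.0013 -0.1875 0 0 0 0.036;-0.0013 0.0013 -0.225 0 0 0 0.036;-0.0013 0.0013 -0.2438 0 0 0 0.036;-0.0013 0.0013 -0.2438 0 0 0 0.036;-0.0013 0.0013 -0.2438 0 0 0 0.005;-0.0013 0.0013 -0.2438 0 0 0 0.005;-0.0013 0.0013 -0.2438 0 0 0 0.005;-0.0013 0.0013 -0.2438 0 0 0 0.005;-0.0013 0.0013 -0.2438 0 0 0 0.005;-0.0013 0.0013 -0.2438 0 0 0 0.005;-0.0013 0.0013 -0.2438 0 0 0 0.005"
}}

```text
time_s: 22.47
position: [481.6, 466.9, 6.5]
orientation: [3.139, -0.002, 1.572]
wrist_force: [-1.4, -1.5, 10.4]
opening: 12.3
gripper_force: 58.8
```

To row units: -0.3 m / 0.8 = -0.375, 0.25 m / 0.8 = 0.3125, -0.39 rad / 4 = -0.0975.

{"api": "arm_command", "payload": {
  "series": "0 0 0.0375 0 0 0 0.005;0 0 0.3125 0 0 0 0.005;0 0 0.3125 0 0 0 0.005;0 0 0.3125 0 0 0 0.005;0 0 0.3125 0 0 0 0.005;0 0 0.3125 0 0 0 0.005;0 0 0.3125 0 0 0 0.005;0 -0.0375 0.3125 0 0 0 0.005;0 -0.075 0.3125 0 0 0 0.005;0 -0.375 0.3125 0 0 -0.0975 0.005;0 -0.375 0.3125 0 0 -0.0975 0.005;0 -0.375 0.3125 0 0 -0.0975 0.005;0 -0.375 0.3125 0 0 -0.0975 0.005;0 -0.375 0.3125 0 0 -0.0975 0.005;0 -0.375 0.3125 0 0 -0.0975 0.005;0 -0.375 0.3125 0 0 -0.0975 0.005"
}}

```text
time_s: 23.8
position: [481.3, 159.6, 255.6]
orientation: [3.138, 0.001, 1.176]
wrist_force: [0.7, -0.7, 0.2]
opening: 12.3
gripper_force: 58.9
```

To row units: -0.307 m / 0.8 = -0.3838, -0.12 m / 0.8 = -0.15.

{"api": "arm_command", "payload": {
  "series": "-0.0225 -0.3838 0 0 0 0 0.005;-0.0225 -0.3838 0 0 0 0 0.005;-0.0225 -0.3838 0 0 0 0 0.005;-0.0225 -0.3838 0 0 0 0 0.005;-0.0225 -0.3838 0 0 0 0 0.005;-0.0225 -0.3838 0 0 0 0 0.005;-0.0225 -0.3838 0 0 0 0 0.005;-0.0225 -0.3838 0 0 0 0 0.005;-0.0225 -0.3838 0 0 0 0 0.005;-0.0225 -0.3838 0 0 0 0 0.005;-0.0225 -0.3838 -0.15 0 0 0 0.005;-0.0225 -0.3838 -0.15 0 0 0 0.005;-0.0225 -0.3838 -0.15 0 0 0 0.005;-0.0225 -0.3838 -0.15 0 0 0 0.005;-0.0225 -0.3838 -0.15 0 0 0 0.005"
}}

```text
time_s: 25.05
position: [462.7, -139.7, 134.5]
orientation: [-3.14, 0.0, 1.185]
wrist_force: [-0.1, 0.3, 1.1]
opening: 12.2
gripper_force: 58.9
```

To row units: -0.116 m / 0.8 = -0.145, -0.115 m / 0.8 = -0.1438.

{"api": "arm_command", "payload": {
  "series": "0 -0.0025 -0.0375 0 0 0 0.005;0 -0.0025 -0.075 0 0 0 0.005;0 -0.0025 -0.1063 0 0 0 0.005;0 -0.0025 -0.125 0 0 0 0.005;0 -0.0025 -0.1375 0 0 0 0.005;0 -0.0025 -0.1438 0 0 0 0.005;0 -0.0025 -0.145 0 0 0 0.005;0 -0.0025 -0.145 0 0 0 0.005"
}}

```text
time_s: 25.72
position: [463.8, -143.0, 19.6]
orientation: [3.139, -0.0, 1.183]
wrist_force: [0.9, 0.1, 0.4]
opening: 12.1
gripper_force: 58.9
```

To row units: 0.23 m / 0.8 = 0.2875, 0.19 m / 0.8 = 0.2375.

{"api": "arm_command", "payload": {
  "series": "0 0 0 0 0 0 0.03;0 0 0 0 0 0 0.03;0 0 0 0 0 0 0.03;0 0 0 0 0 0 0.03;0 0 0.0188 0 0 0 0.03;0 0 0.0438 0 0 0 0.03;0 0 0.0875 0 0 0 0.03;0 0 0.1375 0 0 0 0.03;0 0 0.1875 0 0 0 0.03;0 0 0.2375 0 0 0 0.03;0 0 0.2875 0 0 0 0.03;0 0.05 0.2875 0 0 0 0.03;0 0.05 0.2875 0 0 0 0.03"
}}

```text
time_s: 26.8
position: [463.3, -98.1, 250.2]
orientation: [3.138, -0.003, 1.187]
wrist_force: [0.2, 2.8, -0.9]
opening: 30.2
gripper_force: 0.0
```

```bash
python3 - <<'E'
from h import *
from plant import manip
wrist('pd2',(461,-143.2),35,7.5)
cv2.imwrite('pics/top9.png',manip.camera('top')[:,:,::-1])
E
```

```text
expect [334.3 248.8] r 7.7
[335.7 246.9] [328 237  17  21 275] centroid@h/2: [ 461.7 -147.2   17.5]
```

View pics/pd2.png

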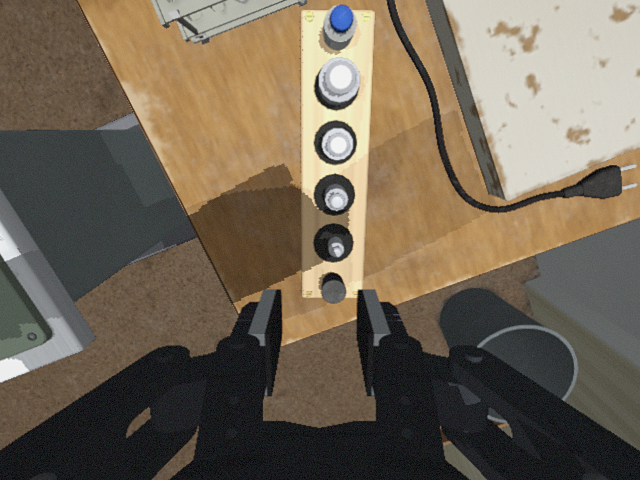

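All four weights stand upright near their pad centres: a(340,82), b(337,144), c(336,196), d(336,245). The vial and stopper are undisturbed.

```bash
python3 -c "
from plant import manip
print(manip.hand_in())"
```

```text
the job is handed in; nothing more can be done
None
```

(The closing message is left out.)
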